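Stage the next load against the loading track's gate bar

ROBOT

A 6-joint arm with a two-finger parallel gripper is mounted at the origin on the work surface. World frame = base frame: x ahead of the robot, y to its left, z up, the work surface at z = 0. Lengths are in mm, angles in rad, forces in N, time in s.
With the tool pointing down it reaches from about 350 to 775 mm from the base axis. Payload 7.3 kg.
Tool frame: the origin (TCP) lies at the centre of the arm's flange, where the gripper is bolted on; the fingertips stand 178 mm ahead of it and the grasp point (between the pads) lies 159 mm ahead of it; z points along the fingers, y is the direction in which the jaws open and shut (so a half turn about z gives the same grasp; the last joint's range is limited). The gripper opens to 92 mm and grips with 3 to 60 N. Pads are 19 mm wide; open, the fingers measure 130 mm over their backs; the gripper's body (75 mm by 190 mm) begins 47 mm behind the grasp point.
Start: joints at [-1.329, 0.342, 1.524, -0, 1.275, -0.146], TCP at [198.55, -486.01, 404.741] pointing down, gripper open.
Joint ranges: [-2.53, 2.53], [-0.77, 2.02], [0.04, 2.7], [-1, 4.14], [0.28, 2.66], [-3.11, 3.11]. Speed limits (rad/s): [2.57, 2.57, 3.14, 3.14, 3.14, 3.14].

INTERFACE

Orientations are given as [roll, pitch, yaw] about the fixed x, y, z axes, in that order (R = Rz(yaw) Ry(pitch) Rx(roll)).
In Python, from plant import status, viewer, ticket gives the robot as it stands.
- The arm moves only by the tool play_rows, never from a script. Its argument "commands" is a list of rows, each an object with "offset": the shift along the tool's x, y, z in m, a list of three; "twist": the turn about the tool's z in degrees. A call has 1 to 5 rows; each row shifts and turns the commanded pose from where the row before left it, along the tool's axes as they then stand; what a row does not reach is not made up. A row lasts 1/10 s, in which the tool goes at most 50 mm and 8.59 degrees, less where a joint would pass 70% of its speed; a pose out of reach is approached as far as the arm can. A call with a gripper value outside its range is refused whole. "jaw" is the closure in counts, from 0 (fully open) to 255 (shut), set as the call begins (left out, the last holds). The fingers move at their own pace and stop on an object; the grip force is fixed at half the most. Time passes only in rows, so rows that do not move let the fingers close. It gives the time, the measured TCP pose, the force and the opening at its end, in the units of the state.
- status.get_obs(): the state, without advancing time (a new reading comes with each control period).
- viewer.capture(name): name is "side" or "top"; returns the picture (400x640x3 uint8, red, green, blue); there is no depth.
- viewer.camera_params(name): a dict with "fov_y" (degrees; the focal length in pixels is half the picture's height over the tangent of half this angle, whatever the lens; pixels are square), "cx", "cy" (the principal point, pixels), "D" ([k1, k2, p1, p2, k3] as OpenCV has them; the pictures are not rectified), "rvec" (rotation vector, rad) and "tvec" (3), from world to camera coordinates, as OpenCV has them. Camera axes: x right, y down, z forward; pixel columns grow to the right and rows downward; lengths in mm; the calibration is good to about 2 mm. A picture is of the moment at which its call begins. camera_params takes no time and is no camera call.
- ticket.close_job(): hands the job in, once; it reports no verdict.
The state is a dict: "time": time; "joint_positions": joint angles; "dq": joint speeds; "tau": joint torques, N m; "tool_pos": TCP position; "tcp_rot": TCP orientation; "contact_force": force on the tool from outside, world axes, zero at the start; "moment": the same for the moment, N m; "grip_width": finger opening in mm.
Only numpy, scipy, OpenCV 4.12 (cv2) and the standard library are available. Lean on these libraries where they do the work, as an engineer would, in place of code of your own. Each camera call takes 0.05 s, during which the arm holds its last target.

TASK

The steriliser at the end of the loading track is still running, so get the next load waiting for it. Swing the track's upright gate bar down across the track, then push the closed aluminium container along the track, gently and without lifting it off, until you feel it come up against the sprung buffer on the bar, and leave it standing there in touch with the buffer. Disturb nothing else.

Things in the scene. Friction and masses are not known exactly. Their poses are not given: they have to be found in the camera images.
- track: Stainless loading track fixed on the bench, running along its own y axis (+y leads to the steriliser). Origin on the bench under the track's centre line. The deck's top is 30 mm above the bench; it reaches from 410 mm on the -y side to 810 mm on the +y side. Two side guides, 132 mm apart inside, 6 mm thick, their tops 48 mm above the bench.
- gate: Aluminium gate clamped across the track, its axes parallel to the track's; origin on the bench at the track's centre line, in the plane in which its bar swings. Posts at x = -86 and +86 mm, outside the guides: the -x post ends in a fork, 71 mm high, that takes the bar; the +x post (79 mm high) carries the hinge, axis along y, 64 mm above the bench. Bar and buffer belong to it.
- bar_boss (a point): Point on the bar's axis, 86 mm from the hinge, over the track's centre line when the bar is down. A screw here carries a round sprung rubber buffer, 30 mm across, facing -y (the container). The screw's setting differs each time and is not measured: the face stands 54 to 86 mm to the -y side of this point. It gives from 0.8 N, is solid after 12 mm at 2.5 N.
- gate_bar (a joint): Angle of the gate bar (12 mm wide along y, 16 mm thick): 0 = down, level across the track (end stop), 1.57 = upright, 1.85 = leaning back to the gate's +x side (end stop). Starts near upright and, its hinge being a little stiff, stays there; tipped 0.4 rad or more past upright towards the gate's -x side it drops by its own weight in about a second and stays down.
- bar_end (a point): Middle of the black round grip (20 mm across, 28 mm long) at the free end of the gate bar, 200 mm from the hinge axis.
- container: Closed aluminium instrument container on the deck between the guides, on the gate's -y side, axes parallel to the track's. Origin at the centre of its underside. Body 124 (x) by 172 (y) by 50 mm high. The buffer meets the +y end wall of the body, under the lid's edge. Weight 0.5 to 0.9 kg and drag on the deck 2.5 to 6.5 N, different each time.
- lid (a point): Centre of the container's lid, half-way up its edge, 57 mm above the container's underside. The lid is fixed on by latches and measures 132 (x) by 184 (y) by 14 mm, so its edge, 80 to 94 mm above the bench, overhangs the body by 6 mm at either end. The filter cap in its middle stands 8 mm above it.
- cassette: Flat perforated steel instrument cassette, 110 x 180 x 26 mm, lying on the track's deck beyond the gate; bystander. Origin at the centre of its underside.
- dish: Round steel dish, 124 mm across, 45 mm high, on the bench; bystander. Origin at the centre of its underside.
- spray: White plastic bottle, 68 mm across, 170 mm high, on the bench beyond the track; bystander. Origin at the centre of its underside.
- jar: Amber glass jar with white cap, 68 mm across, 95 mm high, on the bench beyond the track; bystander. Origin at the centre of its underside.
- carton: Cardboard carton, 110 x 200 x 75 mm, on the bench beyond the track; bystander. Origin at the centre of its underside.
- brush: Cleaning brush, 170 mm long, lying on the bench near the robot; bystander. Origin underneath it.
- spare_lid: Spare container lid, 132 x 184 x 12 mm, lying flat on the bench beyond the track; bystander. Origin at the centre of its underside.

How it is judged:
By the outcome, as a careful person would: the job done as asked, in the order asked, and still so for the second after the job is handed in, with the robot touching nothing.
It also fails if it takes over 59 s, if anything falls off the work surface, if the arm or the gripper's body presses on something with over 40 N, if the wrist force passes 120 N, or if a joint passes its speed limit or range.

## Working session

There is one attempt and no reset: what is moved stays moved. The work goes in short steps, Python scripts to look and compute and a tool call to move; the robot and the scene stay as the last step left them, time stands still between calls to the robot, and variables do not carry over. Pictures are saved under pics/ and viewed, and the job is handed in when it is done.

Besides the shell and the picture viewer there is one more tool, called after "Emit:" by a JSON object that holds its "op" and its "data", one argument or row to a line. play_rows: Moves the arm, as the interface text tells. Its arguments: {"type":"object","properties":{"commands":{"type":"array"},"jaw":{"type":"number"}},"required":["commands"]}

```bash
mkdir -p pics; ls; python3 - <<'E'
from plant import status, viewer
import cv2
print(status.get_obs())
for n in ("side","top"):
    im=viewer.capture(n); cv2.imwrite(f"pics/{n}0.png",im[:,:,::-1]); print(n,viewer.camera_params(n))
E
```

```text
pics
{'time': 0.0, 'joint_positions': array([-1.32902039e+00,  3.42757758e-01,  1.52502055e+00,  1.73188544e-05,
        1.27538384e+00, -1.46029463e-01]), 'dq': array([-1.69185699e-04, -1.45028973e-03, -7.42805556e-04,  7.03511006e-05,
        7.35260301e-04,  2.47260793e-04]), 'tau': array([ 2.30801488e-03, -4.31235623e+01, -2.44217205e+01,  7.20438897e-02,
        5.57907403e-02, -1.17971181e-04]), 'tool_pos': array([ 198.51033937, -485.88533501,  404.02532173]), 'tcp_rot': array([-3.14004227e+00, -2.44763617e-04,  3.87800154e-01]), 'contact_force': array([-1.21268049, -0.3760676 ,  0.03125258]), 'moment': array([-0.01827361,  0.046439  ,  0.05002817]), 'grip_width': 91.5541474159663}
side {'fov_y': 45.8202670371791, 'cx': 312.8906767852814, 'cy': 196.32823285259948, 'D': array([-0.09736378,  0.        ,  0.        ,  0.        ,  0.        ]), 'rvec': array([ 0.70425163, -2.70540134,  0.9557049 ]), 'tvec': array([ 524.60976685,  175.44229027, 1488.45942395])}
top {'fov_y': 51.38517914378518, 'cx': 320.79410499254925, 'cy': 195.0386396630938, 'D': array([-0.10318693,  0.        ,  0.        ,  0.        ,  0.        ]), 'rvec': array([ 2.15867067, -2.21572853,  0.07626638]), 'tvec': array([ 118.3263767 ,  537.96439564, 1124.28525145])}
```

View pics/side0.png

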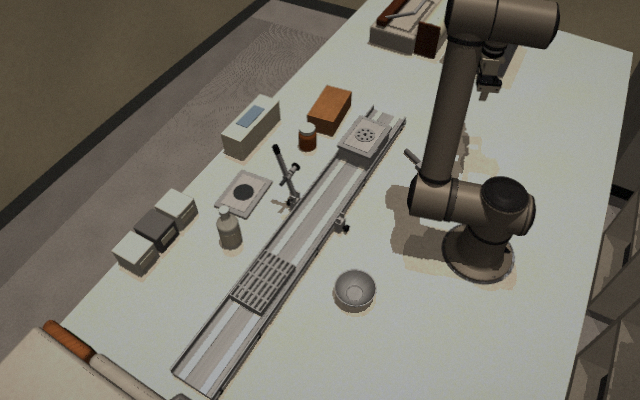

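View pics/top0.png

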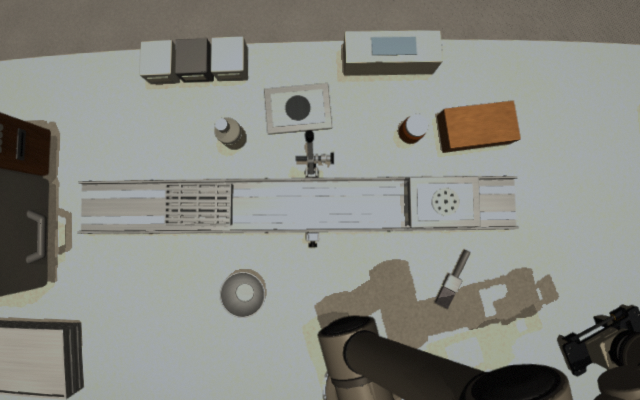

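The top view shows the track along image rows 180–232. The gate is at column ~312 with the upright bar's grip at (309,136). The container is at columns 410–478 with its cap at (445,202). The cassette is at 165–232, and the brush is at (455,278). Next I'll zoom in and set up the ray code.

```bash
cat > h.py <<'E'
import numpy as np, cv2
from plant import status, viewer
def cam(n):
    p=viewer.camera_params(n); f=200/np.tan(np.radians(p['fov_y']/2))
    K=np.array([[f,0,p['cx']],[0,f,p['cy']],[0,0,1.]])
    return K,p['D'],p['rvec'],p['tvec']
def ray(n,uv):
    K,D,r,t=cam(n); R=cv2.Rodrigues(r)[0]
    u=cv2.undistortPoints(np.array(uv,float).reshape(-1,1,2),K,D).reshape(-1,2)
    d=np.c_[u,np.ones(len(u))]@R
    return -R.T@t, d/np.linalg.norm(d,axis=1)[:,None]
def onz(n,uv,z):
    o,d=ray(n,uv); return o+d*((z-o[2])/d[:,2])[:,None]
def tri(uv1,uv2):
    o1,d1=ray('side',[uv1]);o2,d2=ray('top',[uv2]);d1=d1[0];d2=d2[0]
    A=np.c_[d1,-d2];s=np.linalg.lstsq(A,o2-o1,rcond=None)[0]
    a=o1+s[0]*d1;b=o2+s[1]*d2
    return (a+b)/2,np.linalg.norm(a-b)
def proj(n,P):
    K,D,r,t=cam(n); return cv2.projectPoints(np.array(P,float).reshape(-1,1,3),r,t,K,D)[0].reshape(-1,2)
def crop(im,x0,x1,y0,y1,s,fn):
    cv2.imwrite(fn,cv2.resize(im[y0:y1,x0:x1,::-1],None,fx=s,fy=s,interpolation=cv2.INTER_CUBIC))
E
python3 - <<'E'
from h import *
t=cv2.imread('pics/top0.png')[:,:,::-1]; s=cv2.imread('pics/side0.png')[:,:,::-1]
crop(t,280,480,120,260,4,'pics/t0a.png')
crop(t,380,540,150,260,5,'pics/t0b.png')
crop(s,250,410,90,250,3.7,'pics/s0a.png')
print(onz('top',[[80,182],[80,232],[517,178],[516,229]],48))
for n in('side','top'): print(ray(n,[[320,200]])[0])
print(proj('top',[[500,0,0],[500,200,0]]))
E
```

```text
[[ 592.73465714  774.1394879    48.        ]
 [ 453.78157     772.6470547    48.        ]
 [ 571.75738859 -436.77785289   48.        ]
 [ 432.05822383 -425.94976051   48.        ]]
[  40.52106451  947.41741539 1273.6817286 ]
[ 462.97569142  106.93576602 1158.29288185]
[[358.53781168 209.12800756]
 [286.83935628 211.00104722]]
```

View pics/t0a.png

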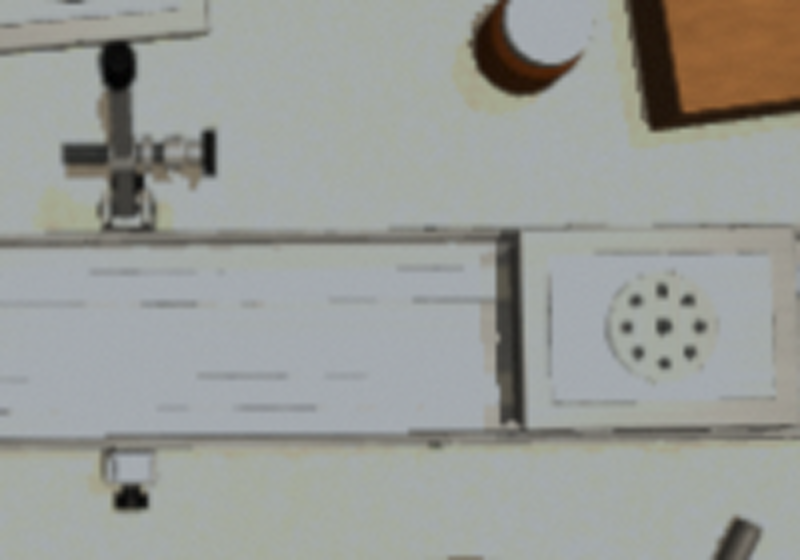

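View pics/t0b.png

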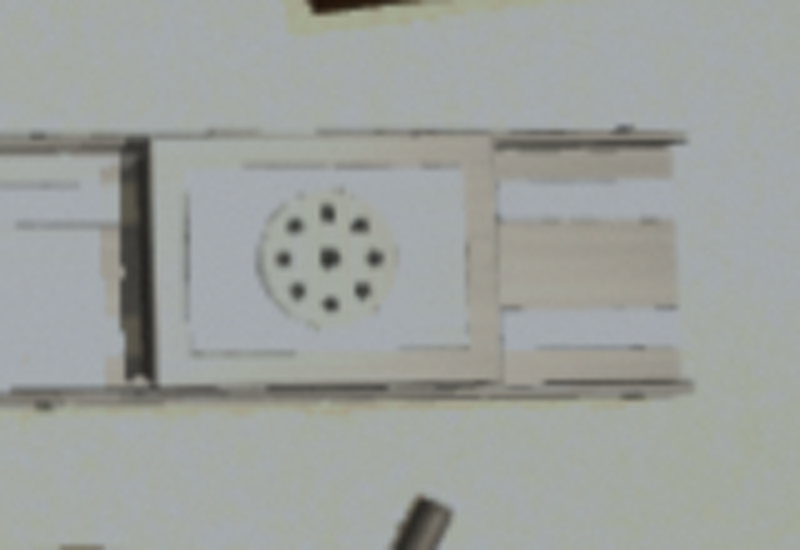

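View pics/s0a.png

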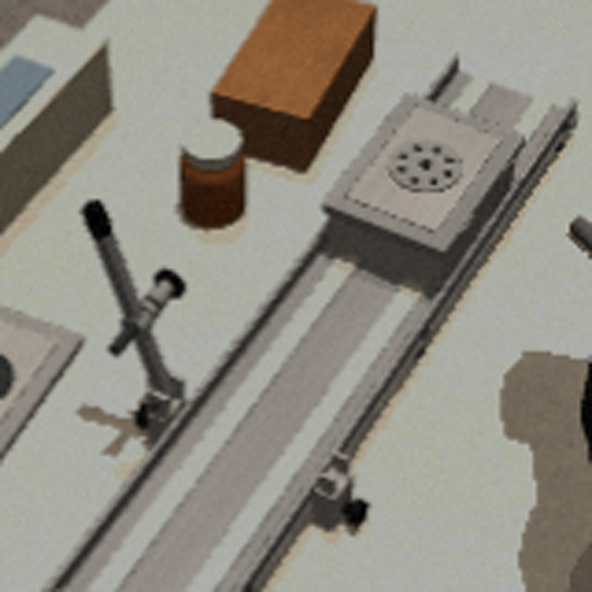

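```bash
python3 - <<'E'
from h import *
np.set_printoptions(precision=1,suppress=True)
T=lambda p,s,x,y:(np.array(p,float)+.5)/s-.5+[x,y]
tb=lambda p:T(p,5,380,150); ta=lambda p:T(p,4,280,120); sa=lambda p:T(p,3.7,250,90)
lid=onz('top',tb([[150,138],[495,133],[505,380],[158,386]]),94); print('lid',lid,lid.mean(0))
print('cap',onz('top',tb([[329,258]]),102), tri(sa([426,163]),tb([329,258])[0]))
print('grip',tri(sa([96,218]),ta([117,62])))
print('boss/buffer',tri(sa([140,317]),ta([122,155])),'knob end',tri(sa([170,285]),ta([209,152])))
print('lid side corners',onz('side',sa([[327,208],[447,248],[525,140],[408,97]]),94))
print('fork top -x post',onz('top',ta([[132,468]]),71),'hinge post',onz('top',ta([[128,210]]),70))
print('side fork',onz('side',sa([[332,475]]),71))
# brush, etc bounds
print('brush',onz('top',[[438,303],[467,250],[444,290]],15))
print('tall: carton/jar/spray',onz('top',[[440,150],[412,128],[240,130],[300,130]],75))
E
```

```text
lid [[ 575.9 -126.4   94. ]
 [ 574.3 -309.5   94. ]
 [ 445.4 -308.2   94. ]
 [ 447.9 -125.5   94. ]] [ 510.9 -217.4   94. ]Traceback (most recent call last):
  File "<stdin>", line 6, in <module>
  File "h.py", line 15, in tri
    o1,d1=ray('side',[uv1]);o2,d2=ray('top',[uv2]);d1=d1[0];d2=d2[0]
                                  ~~~^^^^^^^^^^^^^
  File "h.py", line 9, in ray
    u=cv2.undistortPoints(np.array(uv,float).reshape(-1,1,2),K,D).reshape(-1,2)
                          ~~~~~~~~~~~~~~~~~~~~~~~~~~^^^^^^^^
ValueError: cannot reshape array of size 1 into shape (1,2)
```

```bash
python3 - <<'E'
from h import *
np.set_printoptions(precision=1,suppress=True)
T=lambda p,s,x,y:(np.array(p,float)+.5)/s-.5+[x,y]
tb=lambda p:T(p,5,380,150); ta=lambda p:T(p,4,280,120); sa=lambda p:T(p,3.7,250,90)
print('cap',onz('top',tb([[329,258]]),102), tri(sa([426,163]),tb([329,258])))
print('grip',tri(sa([96,218]),ta([117,62])))
print('boss/buffer',tri(sa([140,317]),ta([122,155])),'knob end',tri(sa([170,285]),ta([209,152])))
print('lid side corners',onz('side',sa([[327,208],[447,248],[525,140],[408,97]]),94))
print('fork top -x post',onz('top',ta([[132,468]]),71),'hinge post',onz('top',ta([[128,210]]),70))
print('side fork',onz('side',sa([[332,475]]),71))
# brush, etc bounds
print('brush',onz('top',[[438,303],[467,250],[444,290]],15))
print('tall: carton/jar/spray',onz('top',[[440,150],[412,128],[240,130],[300,130]],75))
P=onz('top',[[80,182],[80,232],[517,178],[516,229]],48)
# guide lines from top crop
print('guides',onz('top',np.vstack([ta([[20,237],[480,232],[20,438],[480,434]]),tb([[680,137],[688,388]])]),48))
E
```

```text
cap [[ 510.9 -215.1  102. ]] (array([ 510.4, -216.2,   99.9]), np.float64(1.488761976956229))
grip (array([656.6, 127.3, 257. ]), np.float64(1.4418559125147163))
boss/buffer (array([621. , 127.9, 154.8]), np.float64(1.5435481198423724)) knob end (array([623.4,  74.5, 143.2]), np.float64(1.3195490427257939))
lid side corners [[ 568.  -121.    94. ]
 [ 445.4 -127.9   94. ]
 [ 440.5 -299.3   94. ]
 [ 569.7 -301.3   94. ]]
fork top -x post [[429.2 128.5  71. ]] hinge post [[598.5 126.9  70. ]]
side fork [[425.2 141.7  71. ]]
brush [[ 235.1 -210.3   15. ]
 [ 377.8 -297.2   15. ]
 [ 270.1 -228.2   15. ]]
tall: carton/jar/spray [[ 648.7 -215.5   75. ]
 [ 709.5 -143.    75. ]
 [ 715.8  314.5   75. ]
 [ 711.   154.9   75. ]]
guides [[ 584.9  200.3   48. ]
 [ 580.3 -109.3   48. ]
 [ 450.3  203.1   48. ]
 [ 444.7 -104.1   48. ]
 [ 574.6 -432.9   48. ]
 [ 436.8 -429.6   48. ]]
```

Emit:
{"op": "play_rows", "data": {
  "commands": [
    {"offset": [0, 0, -0.016], "twist": -8.4},
    {"offset": [0, 0, -0.016], "twist": -8.4},
    {"offset": [0, 0, -0.016], "twist": -8.4},
    {"offset": [0, 0, -0.016], "twist": -8.4},
    {"offset": [0, 0, -0.016], "twist": -8.4}
  ],
  "jaw": 255
}}

```text
time: 0.6
tool_pos: [198.5, -485.9, 484.9]
tcp_rot: [-3.141, -0.001, 1.127]
contact_force: [0.6, -1.0, -0.7]
grip_width: 56.5
```

Emit:
{"op": "play_rows", "data": {
  "commands": [
    {"offset": [0, 0, 0], "twist": -8.2},
    {"offset": [0, 0, 0], "twist": -8.2},
    {"offset": [0, 0, 0], "twist": -8.2},
    {"offset": [0, 0, 0], "twist": 0}
  ]
}}

```text
time: 1.0
tool_pos: [198.5, -486.0, 484.4]
tcp_rot: [-3.141, -0.001, 1.551]
contact_force: [-0.8, 0.4, 0.3]
grip_width: 24.8
```

Emit:
{"op": "play_rows", "data": {
  "commands": [
    {"offset": [0.02, 0.015, 0], "twist": 0},
    {"offset": [0.031, 0.025, 0], "twist": 0},
    {"offset": [0.031, 0.025, 0], "twist": 0},
    {"offset": [0.031, 0.025, 0], "twist": 0},
    {"offset": [0.031, 0.025, 0], "twist": 0}
  ]
}}

```text
time: 1.5
tool_pos: [317.2, -343.1, 484.6]
tcp_rot: [-3.141, -0.0, 1.545]
contact_force: [1.1, -0.2, -0.4]
grip_width: 0.5
```

Emit:
{"op": "play_rows", "data": {
  "commands": [
    {"offset": [0.031, 0.025, 0], "twist": 0},
    {"offset": [0.031, 0.025, 0], "twist": 0},
    {"offset": [0.031, 0.025, 0], "twist": 0},
    {"offset": [0.031, 0.025, 0], "twist": 0},
    {"offset": [0.031, 0.025, 0], "twist": 0}
  ]
}}

```text
time: 2.0
tool_pos: [445.5, -190.6, 484.6]
tcp_rot: [-3.141, 0.0, 1.546]
contact_force: [0.1, -0.5, 0.1]
grip_width: 0.3
```

Emit:
{"op": "play_rows", "data": {
  "commands": [
    {"offset": [0.031, 0.025, 0], "twist": 0},
    {"offset": [0.031, 0.025, 0], "twist": 0},
    {"offset": [0.031, 0.025, 0], "twist": 0},
    {"offset": [0.031, 0.025, 0], "twist": 0},
    {"offset": [0.031, 0.025, 0], "twist": 0}
  ]
}}

```text
time: 2.5
tool_pos: [573.7, -38.1, 484.4]
tcp_rot: [-3.141, 0.0, 1.546]
contact_force: [0.3, -0.7, -0.2]
grip_width: 0.6
```

Emit:
{"op": "play_rows", "data": {
  "commands": [
    {"offset": [0.034, 0.026, 0], "twist": 0},
    {"offset": [0.034, 0.026, 0], "twist": 0},
    {"offset": [0.034, 0.026, 0], "twist": 0},
    {"offset": [0.034, 0.026, 0], "twist": 0},
    {"offset": [0.028, 0.022, 0], "twist": 0}
  ]
}}

```text
time: 3.0
tool_pos: [703.1, 123.9, 483.9]
tcp_rot: [-3.141, -0.0, 1.547]
contact_force: [1.5, -0.8, 0.7]
grip_width: 0.4
```

Emit:
{"op": "play_rows", "data": {
  "commands": [
    {"offset": [0, 0, 0.02], "twist": 0},
    {"offset": [0, 0, 0.02], "twist": 0},
    {"offset": [0, 0, 0.02], "twist": 0},
    {"offset": [0, 0, 0.01], "twist": 0}
  ]
}}

```text
time: 3.4
tool_pos: [702.1, 121.8, 411.8]
tcp_rot: [-3.137, 0.0, 1.547]
contact_force: [-0.4, -1.0, 0.5]
grip_width: 0.2
```

```bash
python3 - <<'E'
from h import *
o=status.get_obs();print(o['tool_pos'],o['tcp_rot'],o['contact_force'],o['joint_positions'])
t=viewer.capture('top'); s=viewer.capture('side')
crop(t,250,410,80,200,5,'pics/t1.png'); crop(s,200,340,80,230,4,'pics/s1.png')
E
```

```text
[702.12757252 121.84324404 411.82568258] [-3.13745155e+00  4.95051672e-04  1.54679468e+00] [-0.37350274 -0.97935827  0.54039628] [ 6.44321006e-02  7.11534481e-01  8.80023539e-01 -1.27395762e-04
  1.55420327e+00  8.84371483e-02]
```

View pics/t1.png

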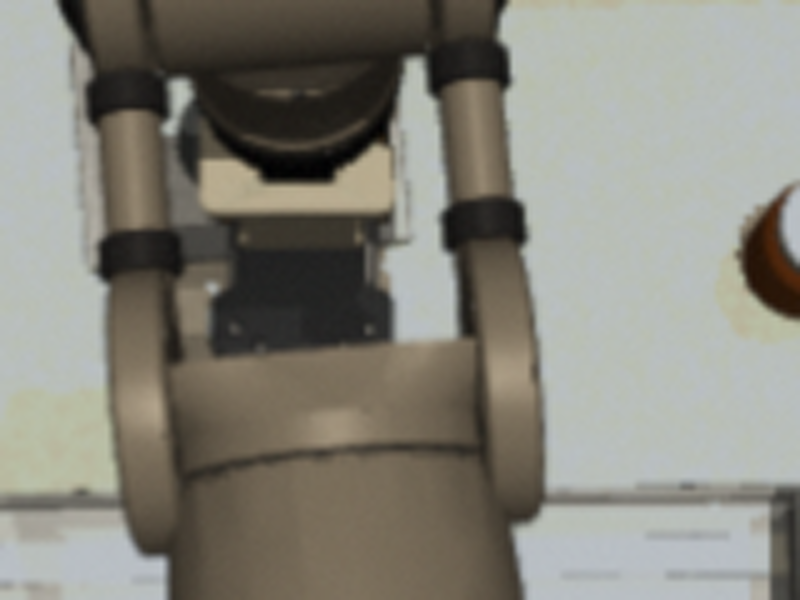

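View pics/s1.png

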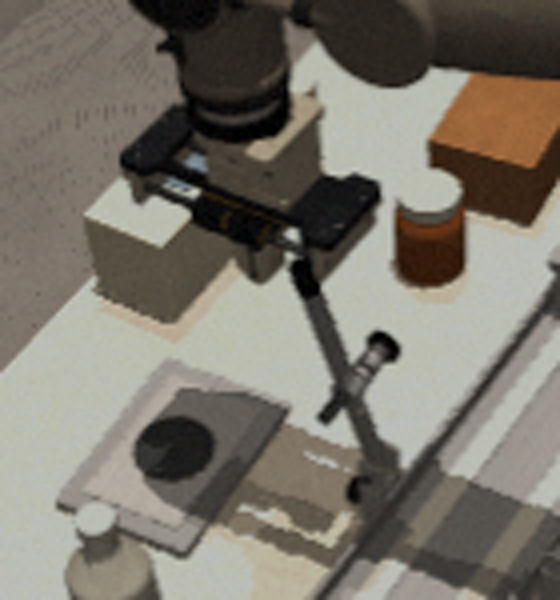

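The side view shows the closed fingers standing on the +x side of the grip (305,280 in the crop), with the gripper body above the bar's end. I'll centre in y and push towards -x.

Emit:
{"op": "play_rows", "data": {
  "commands": [
    {"offset": [0.006, 0, 0], "twist": 0},
    {"offset": [0, -0.008, 0], "twist": 0},
    {"offset": [0, -0.01, 0], "twist": 0},
    {"offset": [0, -0.012, 0], "twist": 0},
    {"offset": [0, -0.012, 0], "twist": 0}
  ]
}}

```text
time: 4.0
tool_pos: [660.1, 129.0, 416.7]
tcp_rot: [3.138, -0.0, 1.549]
contact_force: [0.6, 0.4, 0.0]
grip_width: 0.3
```

Emit:
{"op": "play_rows", "data": {
  "commands": [
    {"offset": [0, -0.012, 0], "twist": 0},
    {"offset": [0, -0.012, 0], "twist": 0},
    {"offset": [0, -0.012, 0], "twist": 0},
    {"offset": [0, -0.012, 0], "twist": 0},
    {"offset": [0, -0.012, 0], "twist": 0}
  ]
}}

```text
time: 4.5
tool_pos: [600.0, 130.2, 416.6]
tcp_rot: [3.138, -0.0, 1.549]
contact_force: [-0.5, 0.1, 0.5]
grip_width: 0.3
```

```bash
python3 - <<'E'
from h import *
s=viewer.capture('side')
crop(s,200,340,80,230,4,'pics/s2.png')
E
```

```text
(no output)
```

View pics/s2.png

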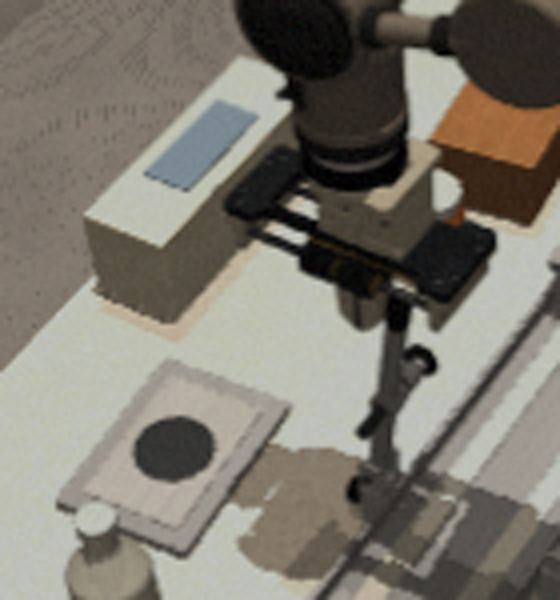

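```bash
python3 - <<'E'
from h import *
o=status.get_obs();print(o['tool_pos'],o['contact_force'])
x,y,z=o['tool_pos']
for P in ([x-95,y+37,z-112],[x-95,y-37,z-112],[x+95,y+37,z-112],[x-19,y+9,z-178],[x+19,y+9,z-178],[x-19,y+9,z-112]):
    print((proj('side',P)[0]-[200,80])*4)
t=viewer.capture('top');crop(t,250,410,80,260,4,'pics/t2.png')
E
```

```text
[598.73559218 130.39341453 416.79794054] [-0.25923952  0.63469379  0.71788301]
[449.50330661 335.3814136 ]
[500.11949078 269.56294481]
[224.42527614 244.98638991]
[381.25351441 336.1737861 ]
[338.08769594 318.57319314]
[377.05352118 273.61820267]
```

View pics/t2.png

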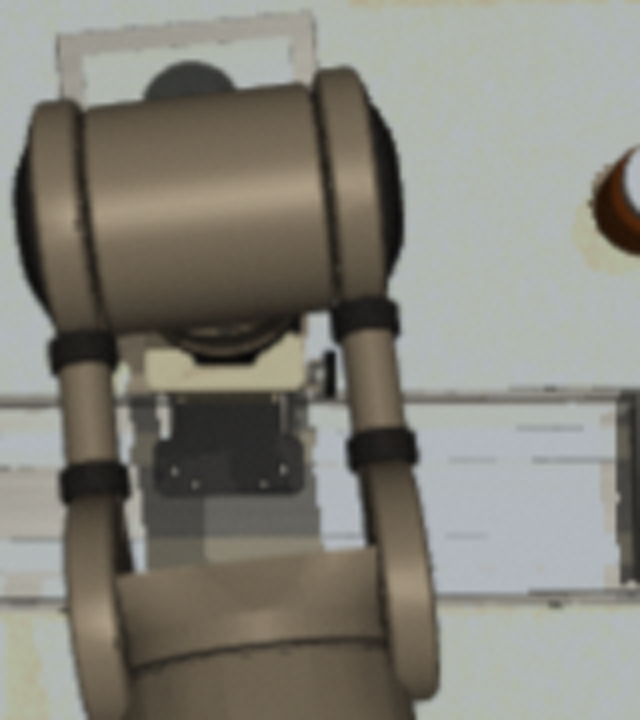

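The side view shows the bar being pushed through upright (grip at 398,310 in the crop). The gripper body's underside is about 25 mm above it, so I'll continue.

Emit:
{"op": "play_rows", "data": {
  "commands": [
    {"offset": [0, -0.01, 0], "twist": 0},
    {"offset": [0, -0.01, 0], "twist": 0},
    {"offset": [0, -0.01, 0], "twist": 0},
    {"offset": [0, -0.01, 0], "twist": 0},
    {"offset": [0, -0.01, 0], "twist": 0}
  ]
}}

```text
time: 5.1
tool_pos: [549.8, 130.9, 415.0]
tcp_rot: [3.141, 0.0, 1.55]
contact_force: [0.3, -0.2, -0.1]
grip_width: 0.2
```

```bash
python3 - <<'E'
from h import *
o=status.get_obs();print(o['time'],o['tool_pos'],o['contact_force'])
s=viewer.capture('side')
crop(s,200,360,80,250,3.5,'pics/s3.png')
E
```

```text
5.1 [549.84746976 130.93037328 414.99184029] [ 0.27620749 -0.22450874 -0.07692613]
```

View pics/s3.png

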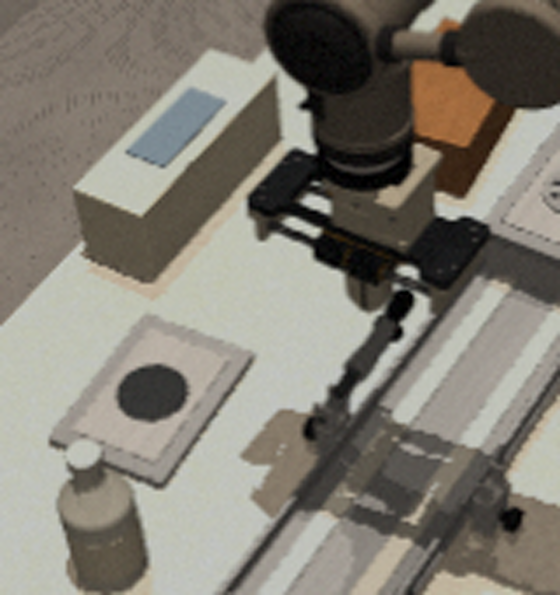

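The bar is now tipped well past upright, with its grip at (400,303) in the crop. I'll push a little more, then hold while it drops.

Emit:
{"op": "play_rows", "data": {
  "commands": [
    {"offset": [0, -0.01, 0], "twist": 0},
    {"offset": [0, -0.01, 0], "twist": 0},
    {"offset": [0, -0.008, 0], "twist": 0},
    {"offset": [0, 0, 0], "twist": 0},
    {"offset": [0, 0, -0.01], "twist": 0}
  ]
}}

```text
time: 5.65
tool_pos: [522.1, 131.4, 424.1]
tcp_rot: [-3.139, 0.0, 1.55]
contact_force: [-0.4, 0.2, -0.2]
grip_width: 0.3
```

Emit:
{"op": "play_rows", "data": {
  "commands": [
    {"offset": [0, 0, -0.02], "twist": 0},
    {"offset": [0, 0, -0.02], "twist": 0},
    {"offset": [0, 0, -0.02], "twist": 0},
    {"offset": [-0.02, 0, 0], "twist": 0},
    {"offset": [-0.03, 0, 0], "twist": 0}
  ]
}}

```text
time: 6.15
tool_pos: [521.6, 81.8, 486.2]
tcp_rot: [3.139, -0.0, 1.553]
contact_force: [-0.3, -0.4, -0.9]
grip_width: 0.4
```

Emit:
{"op": "play_rows", "data": {
  "commands": [
    {"offset": [-0.035, -0.002, 0], "twist": 0},
    {"offset": [-0.035, -0.002, 0], "twist": 0},
    {"offset": [-0.035, -0.002, 0], "twist": 0},
    {"offset": [-0.035, -0.002, 0], "twist": 0},
    {"offset": [-0.035, -0.002, 0], "twist": 0}
  ]
}}

```text
time: 6.65
tool_pos: [507.7, -94.9, 485.6]
tcp_rot: [3.14, 0.0, 1.55]
contact_force: [-0.3, 0.0, -0.4]
grip_width: 0.5
```

```bash
python3 - <<'E'
from h import *
o=status.get_obs();print(o['time'],o['tool_pos'],o['tcp_rot'],o['contact_force'])
s=viewer.capture('side');t=viewer.capture('top')
crop(s,240,400,110,260,3.7,'pics/s4.png');crop(t,270,470,150,260,4,'pics/t4.png')
E
```

```text
6.65 [507.68943944 -94.87377604 485.57128668] [3.14033136e+00 4.81046942e-04 1.55004204e+00] [-0.26117754  0.04960858 -0.41750632]
```

View pics/s4.png

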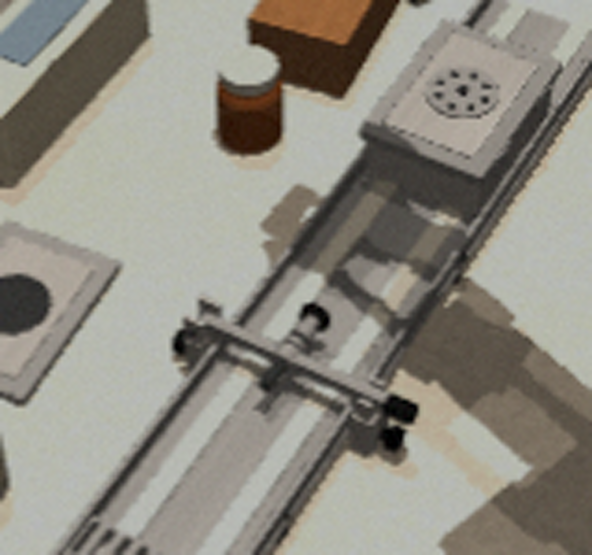

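View pics/t4.png

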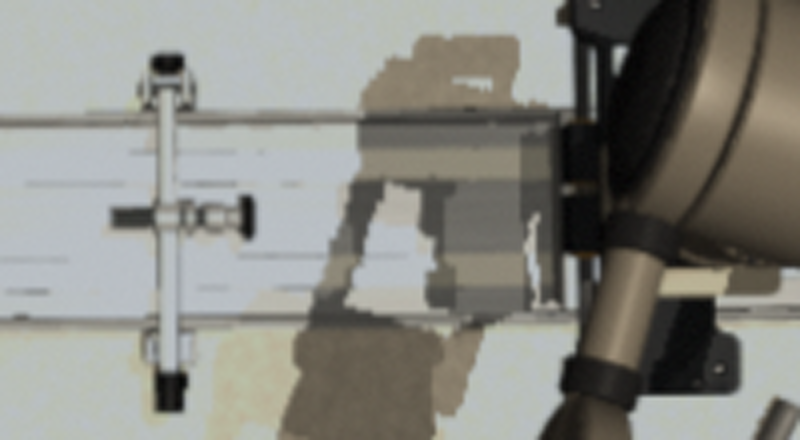

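The bar is now down in the fork. The buffer face is at (256,217) in the top crop, and the container is untouched. Next I'll measure the buffer face.

```bash
python3 - <<'E'
from h import *
np.set_printoptions(precision=1,suppress=True)
T=lambda p,s,x,y:(np.array(p,float)+.5)/s-.5+[x,y]
print(onz('top',T([[256,217],[168,217],[168,90],[168,390]],4,270,150),64))
print(tri(T([320,320],3.7,240,110),T([252,217],4,270,150)))
E
```

```text
[[513.5  71.2  64. ]
 [515.  129.1  64. ]
 [599.2 127.1  64. ]
 [401.6 132.   64. ]]
(array([512.4,  72.7,  55.1]), np.float64(3.6962498435126507))
```

Emit:
{"op": "play_rows", "data": {
  "commands": [
    {"offset": [-0.035, 0, 0], "twist": 0},
    {"offset": [-0.045, 0.001, 0], "twist": 0},
    {"offset": [-0.045, 0.001, 0], "twist": 0},
    {"offset": [-0.045, 0.001, 0], "twist": 0},
    {"offset": [-0.045, 0.001, 0], "twist": 0}
  ],
  "jaw": 144
}}

```text
time: 7.25
tool_pos: [507.5, -309.6, 485.5]
tcp_rot: [3.141, 0.0, 1.551]
contact_force: [0.5, -0.1, 1.0]
grip_width: 35.6
```

Emit:
{"op": "play_rows", "data": {
  "commands": [
    {"offset": [-0.03, 0.001, 0.02], "twist": 0},
    {"offset": [0, 0, 0.04], "twist": 0},
    {"offset": [0, 0, 0.04], "twist": 0},
    {"offset": [0, 0, 0.03], "twist": 0},
    {"offset": [0, 0, 0], "twist": 0}
  ]
}}

```text
time: 7.75
tool_pos: [507.5, -337.5, 350.6]
tcp_rot: [-3.135, -0.006, 1.55]
contact_force: [-0.7, 0.4, 0.8]
grip_width: 40.0
```

```bash
python3 - <<'E'
from h import *
o=status.get_obs();print(o['time'],o['tool_pos'],o['tcp_rot'],o['contact_force'],o['grip_width'],o['joint_positions'])
s=viewer.capture('side');t=viewer.capture('top')
crop(s,280,460,20,170,3.7,'pics/s5.png');crop(t,370,560,140,280,4,'pics/t5.png')
E
```

```text
7.75 [ 507.45183269 -337.54130211  350.60694732] [-3.13510572 -0.00560622  1.55028403] [-0.6589553   0.36749586  0.8188348 ] 39.98503453683223 [-7.12693407e-01  5.42233929e-01  1.35510404e+00  1.85095398e-04
  1.25282666e+00 -6.92257918e-01]
```

View pics/s5.png

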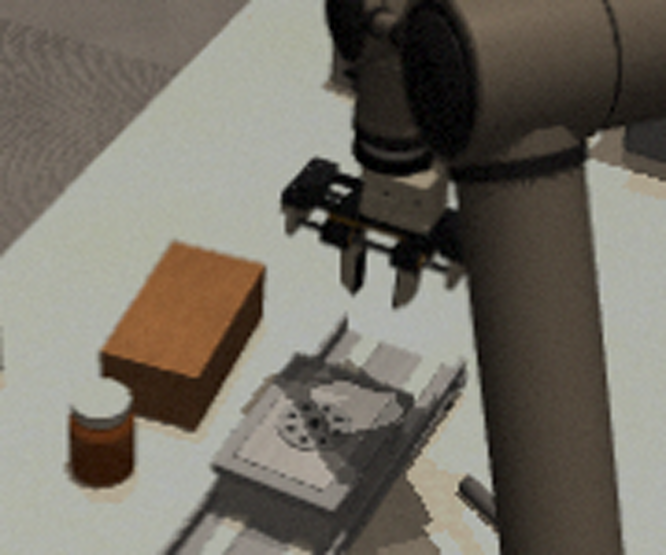

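View pics/t5.png

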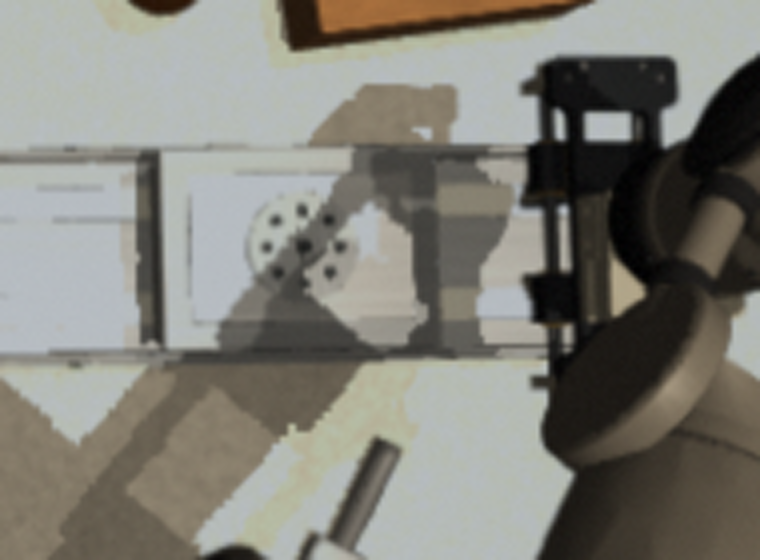

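Emit:
{"op": "play_rows", "data": {
  "commands": [
    {"offset": [0, 0, 0.03], "twist": 0},
    {"offset": [0, 0, 0.03], "twist": 0},
    {"offset": [0, 0, 0.025], "twist": 0},
    {"offset": [0, 0, 0.013], "twist": 0},
    {"offset": [0, 0, 0], "twist": 0}
  ]
}}

```text
time: 8.35
tool_pos: [508.1, -338.4, 256.9]
tcp_rot: [-3.142, -0.0, 1.55]
contact_force: [-0.6, -0.4, -0.1]
grip_width: 39.6
```

Emit:
{"op": "play_rows", "data": {
  "commands": [
    {"offset": [0.004, 0, 0], "twist": 0},
    {"offset": [0.004, 0, 0], "twist": 0},
    {"offset": [0.003, 0, 0], "twist": 0},
    {"offset": [0.002, 0, 0], "twist": 0},
    {"offset": [0.002, 0, 0], "twist": 0}
  ]
}}

```text
time: 8.85
tool_pos: [508.1, -323.1, 257.2]
tcp_rot: [3.141, 0.001, 1.55]
contact_force: [0.7, -0.6, -0.7]
grip_width: 40.0
```

Emit:
{"op": "play_rows", "data": {
  "commands": [
    {"offset": [0.0, 0, 0.004], "twist": 0},
    {"offset": [0.002, 0, 0], "twist": 0},
    {"offset": [0.002, 0, 0], "twist": 0},
    {"offset": [0.002, 0, 0], "twist": 0},
    {"offset": [0.002, 0, 0], "twist": 0}
  ]
}}

```text
time: 9.35
tool_pos: [508.0, -315.7, 252.6]
tcp_rot: [-3.142, 0.001, 1.55]
contact_force: [0.6, -3.2, -2.9]
grip_width: 40.0
```

Emit:
{"op": "play_rows", "data": {
  "commands": [
    {"offset": [0.002, 0, 0], "twist": 0},
    {"offset": [0.002, 0, 0], "twist": 0},
    {"offset": [0.002, 0, 0], "twist": 0}
  ]
}}

```text
time: 9.65
tool_pos: [508.3, -309.3, 252.7]
tcp_rot: [3.141, 0.0, 1.55]
contact_force: [-0.0, -3.5, -1.9]
grip_width: 40.0
```

Contact was made at TCP y ≈ -317 with a drag of about 3 N. There is a small vertical pull, so I'll ease down 1 mm and push on.

Emit:
{"op": "play_rows", "data": {
  "commands": [
    {"offset": [0.003, 0, 0.001], "twist": 0},
    {"offset": [0.004, 0, 0], "twist": 0},
    {"offset": [0.005, 0, 0], "twist": 0},
    {"offset": [0.005, 0, 0], "twist": 0},
    {"offset": [0.005, 0, 0], "twist": 0}
  ]
}}

```text
time: 10.15
tool_pos: [509.0, -287.7, 252.7]
tcp_rot: [3.14, 0.002, 1.55]
contact_force: [0.2, -6.2, 1.0]
grip_width: 40.3
```

Emit:
{"op": "play_rows", "data": {
  "commands": [
    {"offset": [0.005, 0, 0], "twist": 0},
    {"offset": [0.005, 0, 0], "twist": 0},
    {"offset": [0.005, 0, 0], "twist": 0},
    {"offset": [0.005, 0, 0], "twist": 0},
    {"offset": [0.005, 0, 0], "twist": 0}
  ]
}}

```text
time: 10.65
tool_pos: [509.5, -262.7, 252.7]
tcp_rot: [3.14, 0.002, 1.55]
contact_force: [-0.2, -6.5, 1.1]
grip_width: 40.0
```

Emit:
{"op": "play_rows", "data": {
  "commands": [
    {"offset": [0.005, 0, 0], "twist": 0},
    {"offset": [0.005, 0, 0], "twist": 0},
    {"offset": [0.005, 0, 0], "twist": 0},
    {"offset": [0.005, 0, 0], "twist": 0},
    {"offset": [0.005, 0, 0], "twist": 0}
  ]
}}

```text
time: 11.15
tool_pos: [510.1, -237.7, 252.7]
tcp_rot: [3.14, 0.002, 1.55]
contact_force: [0.2, -5.1, 1.9]
grip_width: 39.7
```

Emit:
{"op": "play_rows", "data": {
  "commands": [
    {"offset": [0.005, 0, 0], "twist": 0},
    {"offset": [0.005, 0, 0], "twist": 0},
    {"offset": [0.005, 0, 0], "twist": 0},
    {"offset": [0.005, 0, 0], "twist": 0},
    {"offset": [0.005, 0, 0], "twist": 0}
  ]
}}

```text
time: 11.65
tool_pos: [510.6, -212.7, 252.7]
tcp_rot: [3.14, 0.002, 1.55]
contact_force: [0.1, -5.7, 2.3]
grip_width: 39.6
```

Emit:
{"op": "play_rows", "data": {
  "commands": [
    {"offset": [0.005, 0, 0], "twist": 0},
    {"offset": [0.005, 0, 0], "twist": 0},
    {"offset": [0.005, 0, 0], "twist": 0},
    {"offset": [0.005, 0, 0], "twist": 0},
    {"offset": [0.005, 0, 0], "twist": 0}
  ]
}}

```text
time: 12.15
tool_pos: [511.1, -187.7, 252.7]
tcp_rot: [3.14, 0.002, 1.55]
contact_force: [-1.0, -6.5, 2.2]
grip_width: 40.0
```

Emit:
{"op": "play_rows", "data": {
  "commands": [
    {"offset": [0.005, 0, 0], "twist": 0},
    {"offset": [0.005, 0, 0], "twist": 0},
    {"offset": [0.005, 0, 0], "twist": 0},
    {"offset": [0.004, 0, 0], "twist": 0},
    {"offset": [0.003, 0, 0], "twist": 0}
  ]
}}

```text
time: 12.65
tool_pos: [511.5, -165.7, 252.7]
tcp_rot: [3.14, 0.002, 1.551]
contact_force: [-1.4, -6.6, 2.9]
grip_width: 40.2
```

```bash
python3 - <<'E'
from h import *
o=status.get_obs();print(o['time'],o['tool_pos'],o['tcp_rot'],o['contact_force'],o['grip_width'])
s=viewer.capture('side');t=viewer.capture('top')
crop(s,260,420,70,230,3.7,'pics/s6.png');crop(t,280,480,140,280,4,'pics/t6.png')
E
```

```text
12.65 [ 511.4826694  -165.67850849  252.65142692] [3.13979095e+00 2.01616972e-03 1.55063346e+00] [-1.38601178 -6.56042466  2.89508498] 40.154667227469005
```

View pics/s6.png

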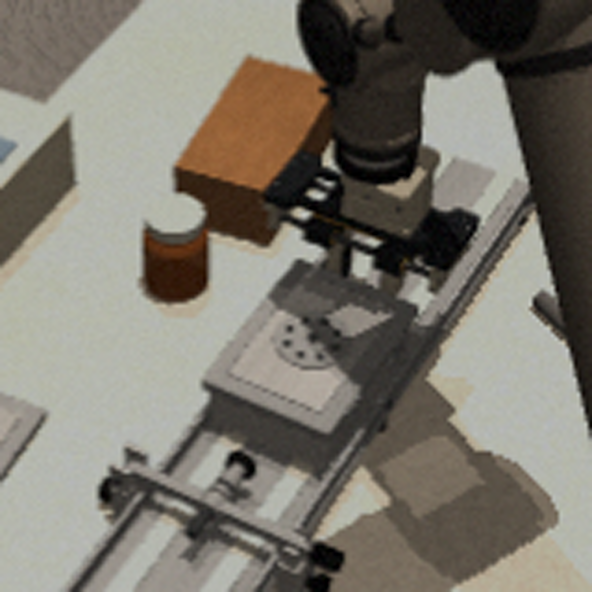

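View pics/t6.png

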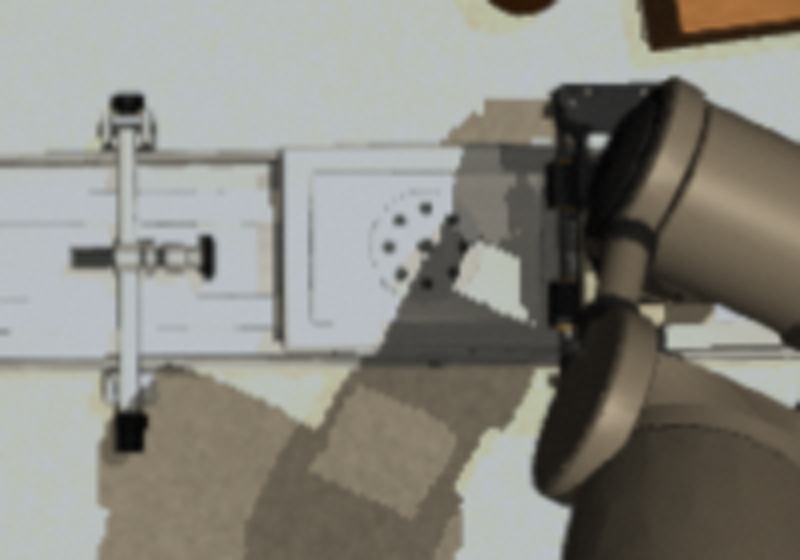

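```bash
python3 - <<'E'
from h import *
T=lambda p,s,x,y:(np.array(p,float)+.5)/s-.5+[x,y]
a=onz('top',T([[282,250],[427,247]],4,280,140),94);b=onz('top',T([[216,257]],4,280,140),64)
print(a,onz('top',T([[427,247]],4,280,140),102),b,'gap',b[0,1]-a[0,1]+6)
E
```

```text
[[515.52639834  29.70898212  94.        ]
 [514.98439021 -63.65501126  94.        ]] [[514.59345497 -62.3727268  102.        ]] [[513.53496575  71.17179891  64.        ]] gap 47.46281678227683
```

Emit:
{"op": "play_rows", "data": {
  "commands": [
    {"offset": [0.004, 0, 0], "twist": 0},
    {"offset": [0.005, 0, 0], "twist": 0},
    {"offset": [0.005, 0, 0], "twist": 0},
    {"offset": [0.005, 0, 0], "twist": 0},
    {"offset": [0.004, 0, 0], "twist": 0}
  ]
}}

```text
time: 13.25
tool_pos: [511.9, -142.9, 252.7]
tcp_rot: [3.14, 0.002, 1.551]
contact_force: [-1.9, -7.4, 4.1]
grip_width: 39.9
```

Emit:
{"op": "play_rows", "data": {
  "commands": [
    {"offset": [0.003, 0, 0], "twist": 0},
    {"offset": [0.002, 0, 0], "twist": 0},
    {"offset": [0.002, 0, 0], "twist": 0}
  ]
}}

```text
time: 13.55
tool_pos: [512.1, -136.0, 252.6]
tcp_rot: [3.14, 0.002, 1.551]
contact_force: [-2.0, -7.0, 3.4]
grip_width: 39.9
```

Emit:
{"op": "play_rows", "data": {
  "commands": [
    {"offset": [0.001, 0, 0], "twist": 0},
    {"offset": [0.001, 0, 0], "twist": 0}
  ]
}}

```text
time: 13.75
tool_pos: [512.1, -134.0, 252.7]
tcp_rot: [3.14, 0.002, 1.551]
contact_force: [-1.3, -7.9, 3.6]
grip_width: 40.0
```

Emit:
{"op": "play_rows", "data": {
  "commands": [
    {"offset": [0.001, 0, 0], "twist": 0},
    {"offset": [0.001, 0, 0], "twist": 0}
  ]
}}

```text
time: 13.95
tool_pos: [512.1, -132.1, 252.6]
tcp_rot: [3.14, 0.002, 1.551]
contact_force: [-1.1, -7.4, 3.9]
grip_width: 39.8
```

Emit:
{"op": "play_rows", "data": {
  "commands": [
    {"offset": [0.001, 0, 0], "twist": 0},
    {"offset": [0.001, 0, 0], "twist": 0}
  ]
}}

```text
time: 14.15
tool_pos: [512.2, -130.1, 252.6]
tcp_rot: [3.14, 0.002, 1.551]
contact_force: [-1.4, -8.5, 3.8]
grip_width: 39.7
```

Emit:
{"op": "play_rows", "data": {
  "commands": [
    {"offset": [0.001, 0, 0], "twist": 0},
    {"offset": [0.001, 0, 0], "twist": 0}
  ]
}}

```text
time: 14.35
tool_pos: [512.2, -128.1, 252.6]
tcp_rot: [3.14, 0.002, 1.551]
contact_force: [-1.1, -7.9, 4.4]
grip_width: 40.3
```

Vertical and side loads have crept up, which muddies the drag baseline. I'll back off briefly and re-touch.

Emit:
{"op": "play_rows", "data": {
  "commands": [
    {"offset": [-0.002, 0, 0], "twist": 0},
    {"offset": [-0.002, 0, 0], "twist": 0},
    {"offset": [0, 0, 0], "twist": 0}
  ]
}}

```text
time: 14.65
tool_pos: [511.8, -131.2, 251.6]
tcp_rot: [-3.141, -0.001, 1.55]
contact_force: [-0.4, -0.8, -0.2]
grip_width: 39.9
```

```bash
python3 - <<'E'
from h import *
F=[]
for i in range(5):
    im=viewer.capture('top'); o=status.get_obs(); F.append(o['contact_force'])
print(o['time'],o['tool_pos'],np.mean(F,0),np.std(F,0))
crop(im,280,480,140,280,4,'pics/t7.png')
s=viewer.capture('side');crop(s,240,400,90,240,4,'pics/s7.png')
E
```

```text
14.9 [ 511.9117442  -131.24199305  251.6344148 ] [ 0.00308764 -0.21936573 -0.21573625] [0.64809385 0.29160711 0.90096908]
```

View pics/t7.png

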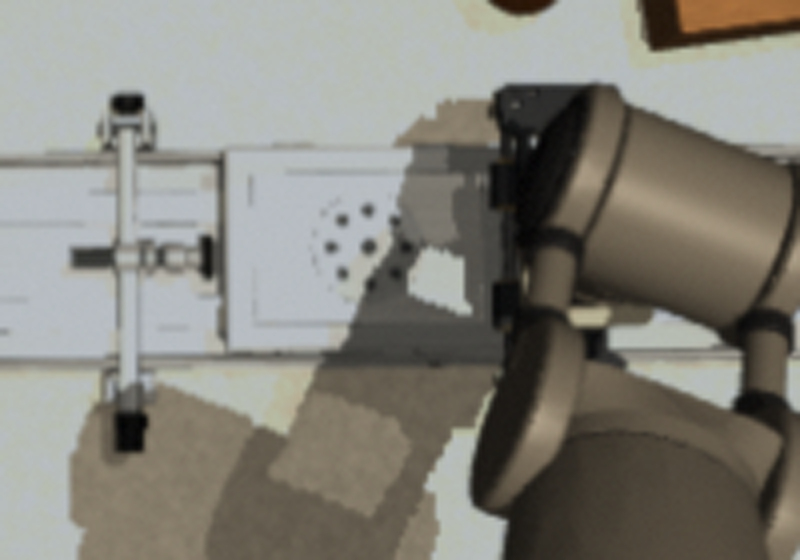

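View pics/s7.png

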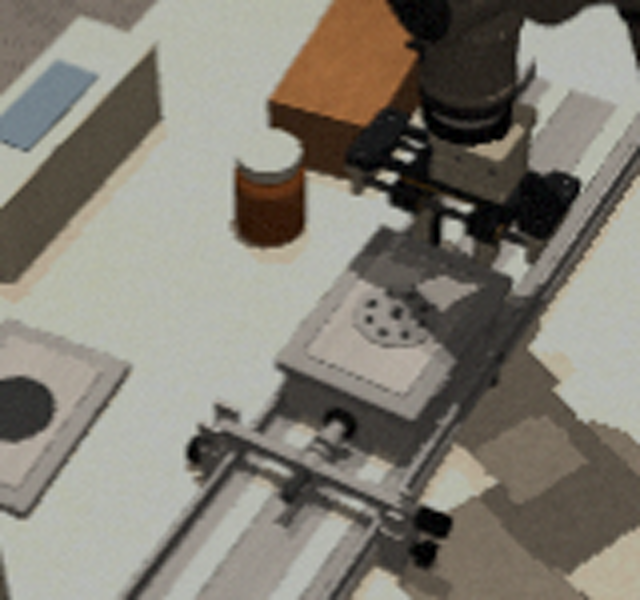

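Unloaded force reads about 0, and the remaining gap to the buffer is about 10 mm. Now I'll feel for it slowly.

Emit:
{"op": "play_rows", "data": {
  "commands": [
    {"offset": [0.0015, 0, 0], "twist": 0},
    {"offset": [0.0015, 0, 0], "twist": 0},
    {"offset": [0.001, 0, 0], "twist": 0}
  ]
}}

```text
time: 15.25
tool_pos: [512.0, -127.7, 251.7]
tcp_rot: [-3.142, 0.001, 1.551]
contact_force: [-1.5, -4.7, -1.7]
grip_width: 40.0
```

Emit:
{"op": "play_rows", "data": {
  "commands": [
    {"offset": [0.001, 0, 0], "twist": 0}
  ]
}}

```text
time: 15.35
tool_pos: [512.0, -126.8, 251.7]
tcp_rot: [-3.142, 0.001, 1.551]
contact_force: [-0.9, -6.2, -1.8]
grip_width: 39.5
```

Emit:
{"op": "play_rows", "data": {
  "commands": [
    {"offset": [0.001, 0, 0], "twist": 0}
  ]
}}

```text
time: 15.45
tool_pos: [512.0, -125.8, 251.7]
tcp_rot: [-3.141, 0.001, 1.551]
contact_force: [-1.4, -4.4, -0.9]
grip_width: 40.1
```

Emit:
{"op": "play_rows", "data": {
  "commands": [
    {"offset": [0.001, 0, 0], "twist": 0}
  ]
}}

```text
time: 15.55
tool_pos: [512.0, -124.8, 251.7]
tcp_rot: [-3.141, 0.001, 1.551]
contact_force: [-1.4, -4.8, -0.5]
grip_width: 39.7
```

Emit:
{"op": "play_rows", "data": {
  "commands": [
    {"offset": [0.001, 0, 0], "twist": 0}
  ]
}}

```text
time: 15.65
tool_pos: [512.0, -123.8, 251.7]
tcp_rot: [-3.142, 0.001, 1.55]
contact_force: [-1.1, -4.1, -1.2]
grip_width: 40.3
```

Emit:
{"op": "play_rows", "data": {
  "commands": [
    {"offset": [0.001, 0, 0], "twist": 0}
  ]
}}

```text
time: 15.75
tool_pos: [512.0, -122.8, 251.7]
tcp_rot: [-3.142, 0.001, 1.55]
contact_force: [-0.8, -4.6, -0.5]
grip_width: 40.0
```

Emit:
{"op": "play_rows", "data": {
  "commands": [
    {"offset": [0.001, 0, 0], "twist": 0}
  ]
}}

```text
time: 15.85
tool_pos: [512.0, -121.8, 251.7]
tcp_rot: [-3.141, 0.001, 1.55]
contact_force: [-1.4, -5.7, -0.9]
grip_width: 40.0
```

Emit:
{"op": "play_rows", "data": {
  "commands": [
    {"offset": [0.001, 0, 0], "twist": 0}
  ]
}}

```text
time: 15.95
tool_pos: [512.1, -120.9, 251.7]
tcp_rot: [-3.141, 0.001, 1.55]
contact_force: [-1.8, -4.1, -1.0]
grip_width: 40.0
```

Emit:
{"op": "play_rows", "data": {
  "commands": [
    {"offset": [0.001, 0, 0], "twist": 0}
  ]
}}

```text
time: 16.05
tool_pos: [512.1, -119.9, 251.7]
tcp_rot: [-3.141, 0.001, 1.55]
contact_force: [-1.4, -5.5, -1.1]
grip_width: 40.1
```

Emit:
{"op": "play_rows", "data": {
  "commands": [
    {"offset": [0.001, 0, 0], "twist": 0}
  ]
}}

```text
time: 16.15
tool_pos: [512.1, -118.8, 251.7]
tcp_rot: [-3.141, 0.001, 1.55]
contact_force: [-1.8, -4.0, -0.5]
grip_width: 40.4
```

Emit:
{"op": "play_rows", "data": {
  "commands": [
    {"offset": [0.001, 0, 0], "twist": 0}
  ]
}}

```text
time: 16.25
tool_pos: [512.1, -117.9, 251.7]
tcp_rot: [-3.141, 0.001, 1.55]
contact_force: [-2.0, -4.8, -0.4]
grip_width: 39.9
```

Emit:
{"op": "play_rows", "data": {
  "commands": [
    {"offset": [0.001, 0, 0], "twist": 0}
  ]
}}

```text
time: 16.35
tool_pos: [512.1, -116.8, 251.7]
tcp_rot: [-3.141, 0.001, 1.551]
contact_force: [-1.5, -5.3, -0.2]
grip_width: 39.9
```

```bash
python3 - <<'E'
from h import *
T=lambda p,s,x,y:(np.array(p,float)+.5)/s-.5+[x,y]
im=viewer.capture('top');crop(im,290,350,180,220,12,'pics/t8.png')
s=viewer.capture('side');crop(s,280,380,150,230,7,'pics/s8.png')
E
```

```text
(no output)
```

View pics/s8.png

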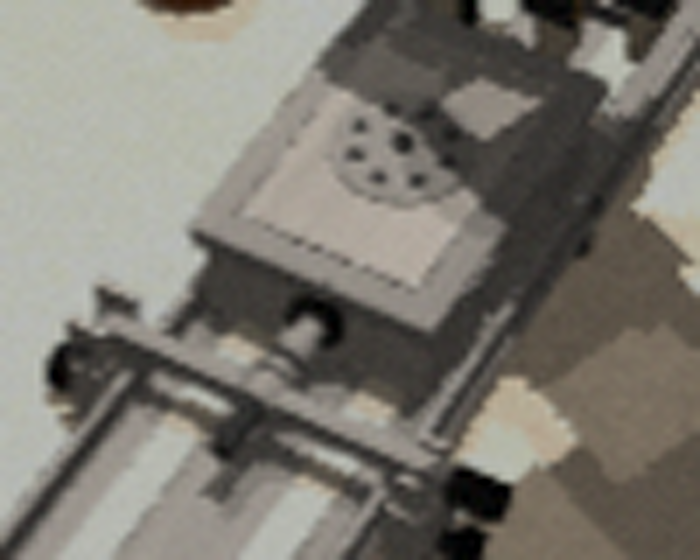

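View pics/t8.png

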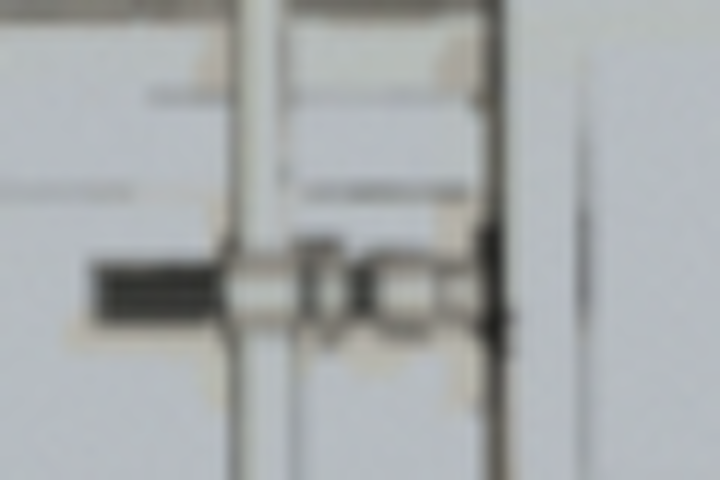

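The side view shows the black buffer disc at (315,320) nearly on the end wall, and force is still at the ~4.8 N baseline. I'll continue in 1 mm steps.

Emit:
{"op": "play_rows", "data": {
  "commands": [
    {"offset": [0.001, 0, 0], "twist": 0}
  ]
}}

```text
time: 16.55
tool_pos: [512.2, -115.9, 251.7]
tcp_rot: [-3.141, 0.001, 1.55]
contact_force: [-1.1, -5.8, -1.2]
grip_width: 39.7
```

Emit:
{"op": "play_rows", "data": {
  "commands": [
    {"offset": [0.001, 0, 0], "twist": 0}
  ]
}}

```text
time: 16.65
tool_pos: [512.2, -114.9, 251.7]
tcp_rot: [-3.141, 0.001, 1.55]
contact_force: [-1.3, -6.0, -0.0]
grip_width: 40.1
```

Emit:
{"op": "play_rows", "data": {
  "commands": [
    {"offset": [0.0005, 0, 0], "twist": 0}
  ]
}}

```text
time: 16.75
tool_pos: [512.2, -114.4, 251.7]
tcp_rot: [-3.142, 0.001, 1.551]
contact_force: [-1.5, -6.2, 0.3]
grip_width: 40.0
```

Emit:
{"op": "play_rows", "data": {
  "commands": [
    {"offset": [0.0005, 0, 0], "twist": 0}
  ]
}}

```text
time: 16.85
tool_pos: [512.2, -113.9, 251.7]
tcp_rot: [-3.142, 0.001, 1.551]
contact_force: [-1.4, -6.3, -0.0]
grip_width: 40.3
```

Emit:
{"op": "play_rows", "data": {
  "commands": [
    {"offset": [0.0005, 0, 0], "twist": 0}
  ]
}}

```text
time: 16.95
tool_pos: [512.2, -113.4, 251.7]
tcp_rot: [-3.141, 0.001, 1.55]
contact_force: [-1.7, -6.7, -0.8]
grip_width: 40.2
```

Emit:
{"op": "play_rows", "data": {
  "commands": [
    {"offset": [0.0005, 0, 0], "twist": 0}
  ]
}}

```text
time: 17.05
tool_pos: [512.3, -112.9, 251.7]
tcp_rot: [-3.142, 0.001, 1.551]
contact_force: [-1.3, -6.1, -1.3]
grip_width: 40.1
```

```bash
python3 - <<'E'
from h import *
im=viewer.capture('top');np.save('t9.npy',im);crop(im,290,350,180,220,12,'pics/t9.png')
a=cv2.imread('pics/t7.png')[:,:,0];b=cv2.resize(im[140:280,280:480,2],None,fx=4,fy=4,interpolation=cv2.INTER_CUBIC)
c=cv2.imread('pics/t8.png')[:,:,0]
c=cv2.resize(c,None,fx=1/3,fy=1/3,interpolation=cv2.INTER_AREA)
print('t7',a[252:260,150:230:2].mean(0).astype(int))
print('t9',b[252:260,150:230:2].mean(0).astype(int))
print('t8',c[92:100,110:190:2].mean(0).astype(int))
E
```

```text
t7 [153 146 123  98  74  61  68  91 122 143 160 166 169 170 170 172 165 148
 137 139 144 150 151 150 131 105  69  41  22  17  28  49  68  72  72  67
  76  96 129 156]
t9 [151 143 121  97  74  61  67  89 120 141 159 165 168 169 165 157 148 141
 139 144 147 151 138 107  88  93 118 150 179 188 192 193 192 193 193 192
 192 193 191 186]
t8 [152 145 122  97  73  61  67  90 120 142 159 165 168 169 169 170 163 146
 134 136 143 150 151 149 129  99  69  49  63 109 158 178 190 192 192 192
 193 194 194 195]
```

View pics/t9.png

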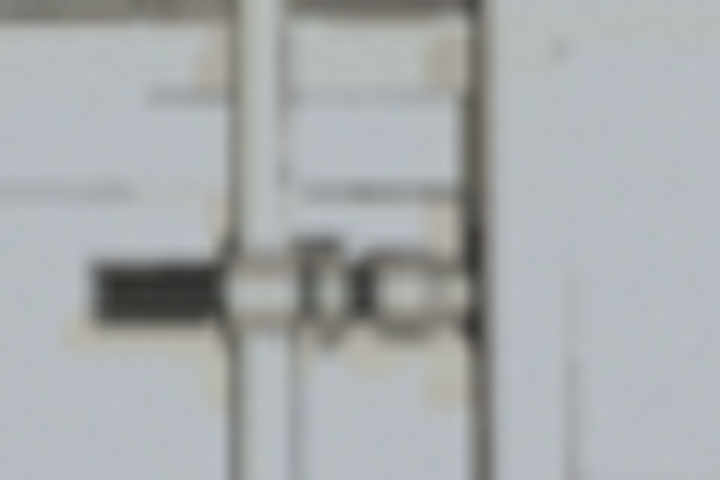

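The push force stepped from about 4.8 to about 6.2 N after TCP y ≈ -116. In the top view the buffer disc's back edge shifted about 1 px (~3 mm) compared with before. So the container is on the buffer, compressing it slightly, and I'll withdraw.

Emit:
{"op": "play_rows", "data": {
  "commands": [
    {"offset": [-0.001, 0, 0], "twist": 0},
    {"offset": [-0.001, 0, 0], "twist": 0},
    {"offset": [-0.002, 0, 0], "twist": 0},
    {"offset": [-0.006, 0, 0], "twist": 0},
    {"offset": [-0.012, 0, 0], "twist": 0}
  ]
}}

```text
time: 17.6
tool_pos: [511.9, -134.5, 251.8]
tcp_rot: [3.142, -0.0, 1.551]
contact_force: [-0.2, -0.5, 0.2]
grip_width: 39.8
```

Emit:
{"op": "play_rows", "data": {
  "commands": [
    {"offset": [-0.02, 0, 0], "twist": 0},
    {"offset": [-0.03, 0, -0.01], "twist": 0},
    {"offset": [-0.03, 0, -0.03], "twist": 0},
    {"offset": [-0.03, 0, -0.04], "twist": 0},
    {"offset": [-0.03, 0, -0.04], "twist": 0}
  ]
}}

```text
time: 18.1
tool_pos: [508.3, -276.4, 372.9]
tcp_rot: [-3.141, -0.0, 1.55]
contact_force: [0.8, 0.3, -0.5]
grip_width: 40.1
```

Emit:
{"op": "play_rows", "data": {
  "commands": [
    {"offset": [0, 0, -0.03], "twist": 0},
    {"offset": [0, 0, -0.01], "twist": 0},
    {"offset": [0, 0, 0], "twist": 0}
  ]
}}

```text
time: 18.4
tool_pos: [508.8, -274.9, 412.8]
tcp_rot: [3.139, 0.002, 1.55]
contact_force: [0.8, 0.7, -1.4]
grip_width: 40.0
```

```bash
python3 - <<'E'
from h import *
F=[]
for i in range(4):
    im=viewer.capture('top');o=status.get_obs();F.append(o['contact_force'])
s=viewer.capture('side')
print(o['time'],o['tool_pos'],np.mean(F,0))
crop(im,290,350,180,220,12,'pics/t10.png');crop(im,0,640,0,400,1.2,'pics/t10f.png')
crop(s,280,380,150,230,7,'pics/s10.png');crop(s,0,640,0,400,1.2,'pics/s10f.png')
b=cv2.resize(im[140:280,280:480,2],None,fx=4,fy=4,interpolation=cv2.INTER_CUBIC)
print('t10',b[252:260,150:230:2].mean(0).astype(int))
E
```

```text
18.6 [ 508.86737809 -273.91661324  409.73037676] [-0.33807565 -0.02318175 -0.11299531]
t10 [152 144 122  96  72  59  66  89 121 141 159 165 168 169 164 158 149 141
 138 143 147 151 137 106  87  94 119 150 178 188 192 193 192 191 191 191
 191 192 191 190]
```

View pics/t10.png

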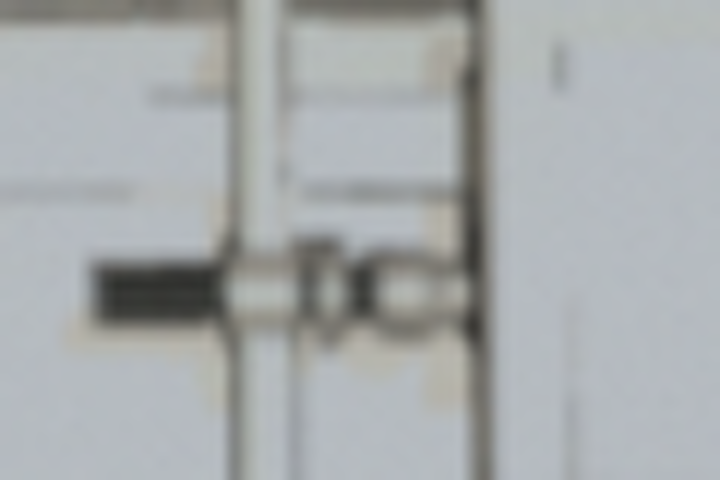

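View pics/s10.png

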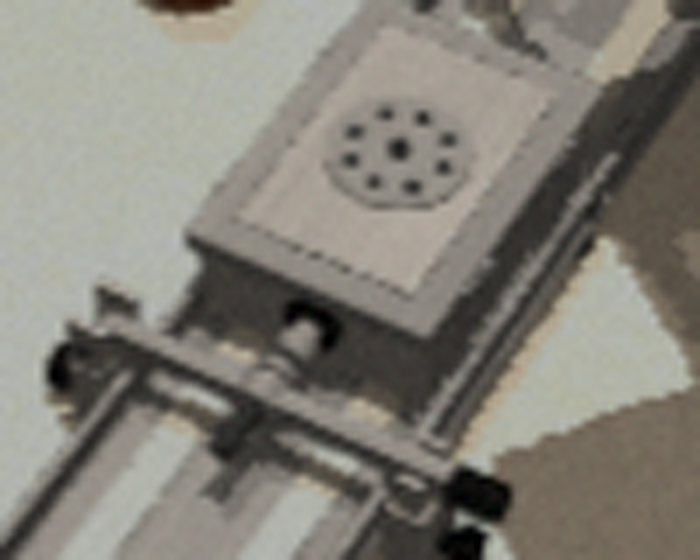

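View pics/t10f.png

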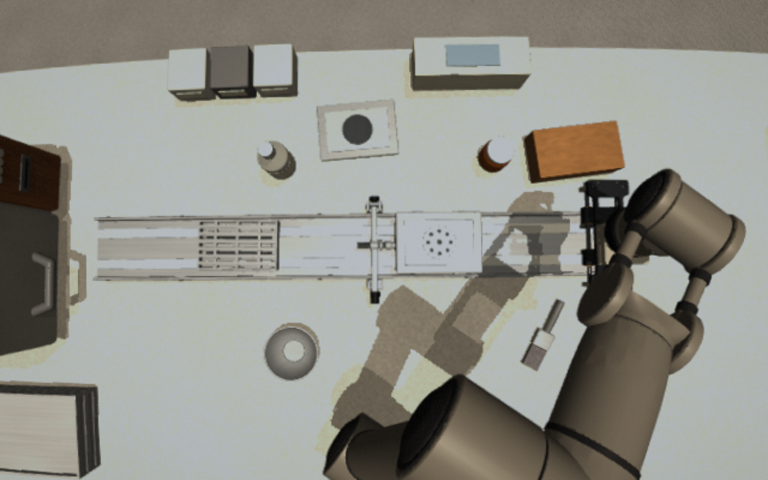

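View pics/s10f.png

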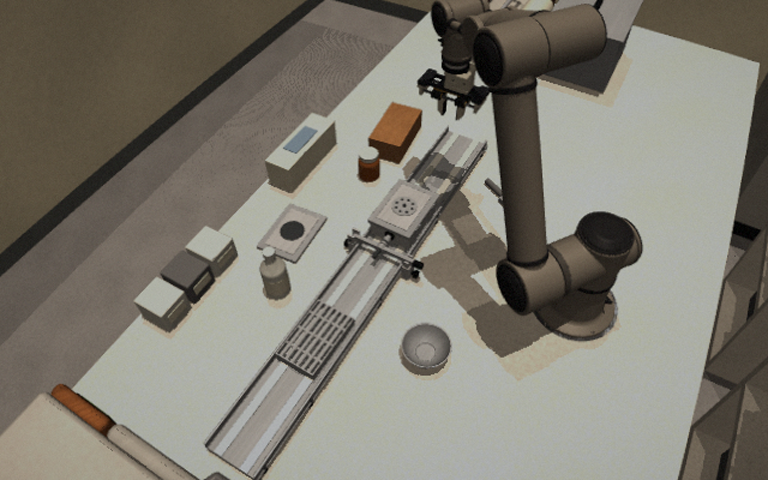

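After retreat, the buffer disc's intensity profile is the same as when it was being pressed, so the container stayed put. The disc sits on the end wall at (310,325) in the side crop, the bar is down, the bystanders look unmoved, and the robot is clear. I'll hand in.

```bash
python3 -c "
from plant import ticket
print(ticket.close_job())"
```

```text
the job is handed in; nothing more can be done
None
```

The gate bar is down and the container is standing in touch with the sprung buffer. I handed the job in at about 18.6 s.

**What I did:** I pushed the bar past upright with the closed fingers and it dropped into the fork. I then pushed the container about 204 mm along the track by its lid edge. Sliding drag was about 4.8 N, and the force rose to about 6.2 N at the buffer, where I stopped and backed off.

**Last checks:**
- **Container:** The top view after retreat shows the buffer disc exactly where it was while pressed, about 3 mm back from its free position. The container has therefore not sprung away.
- **Robot and bystanders:** The robot is clear, with force near zero. The cassette, dish, spray bottle, jar, carton, brush and spare lid look unmoved by eye; I did not measure them again.

**One disagreement:** Part-way along, the push force crept up to about 8 N, with up to 4 N vertically and about 2 N sideways from the fingers rubbing on the lid edge. I backed off and touched again before feeling for the buffer. The vertical load then stayed near zero, though about 1.5 N sideways remained.

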